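# Fill the cruet stand in order of width

## Robot

A 6-joint arm with a two-finger parallel gripper is mounted at the origin on a cart in front of the work surface, level with it; the furniture and walls round the work are solid. World frame = base frame: x ahead of the robot, y to its left, z up, the work surface at z = 0. Lengths are in m, angles in rad, forces in N, time in s.
With the tool pointing down it reaches from about 0.3 to 0.775 m from the base axis. Payload 14.6 kg.
Tool frame: the origin (TCP) lies at the very end of the fingers, on their centre line; the grasp point (between the pads) lies r.pinch_z behind it (r.pinch_z is the distance from the TCP to the grasp point, in m); z points along the fingers, y is the line along which they close (so a half turn about z gives the same grasp; the last joint's range is limited). The gripper opens to 85 mm and grips with 20 to 120 N. Pads are 22 mm wide; open, the fingers measure 114 mm over their backs; the gripper's body (76 mm by 85 mm) begins 54 mm behind the grasp point. The pads swing forward as they close: fully open they stand 13 mm farther back than shut.
Start: joints at [-1.276, 0.3, 1.521, -0, 1.321, -0.067], TCP at [0.195, -0.514, 0.231] pointing down, gripper open.
Joint ranges: [-3.03, 3.03], [-0.79, 2.21], [0.23, 2.52], [-1.04, 4.18], [0, 3.07], [-2.55, 2.55]. Speed limits (rad/s): [2.22, 2.22, 2.57, 3.14, 3.14, 3.14].

## Interface

Orientations are given as a 3x3 rotation matrix whose columns are the frame's x, y, z axes.
In Python, from bench import r gives the robot as it stands.
- The arm moves only by the shell command python3 -m inch 'ROWS' [FORCE]. ROWS is JSON, a list of rows, each a list of 5 numbers: the shift along the tool's x, y, z in units of 2.5 cm (1.0 is 2.5 cm), then the turn about the tool's z in units of 6 degrees (1.0 is 6 degrees), then the opening, from -1 (shut) to 1 (fully open). A call has 1 to 20 rows; each row shifts and turns the commanded pose from where the row before left it, along the tool's axes as they then stand; what a row does not reach is not made up. A row lasts 1/12 s, in which the tool goes at most 41.7 mm and 7.16 degrees, less where a joint would pass 70% of its speed; a pose out of reach is approached as far as the arm can. A call with a number of a shift or a turn outside -1 to 1 is refused whole. A call with a gripper value outside its range is refused whole. The fingers move at their own pace and stop on an object; FORCE is the grip in N (left out, the last holds). Time passes only in rows, so rows that do not move let the fingers close. It gives the time, the measured TCP pose, the force, the opening and the grip force at its end, in the units of the state.
- r.get_state(): the state, without advancing time (a new reading comes with each control period).
- r.read_camera(name): name is "scene" or "top" or "wrist"; returns a dict with "pixels" (480x640x3 uint8, blue, green, red), "fx", "fy", "cx", "cy" (pixels), "rvec" (rotation vector, rad) and "tvec" (3), from world to camera coordinates, as OpenCV has them. Camera axes: x right, y down, z forward; pixel columns grow to the right and rows downward; lengths in m; the calibration is good to about 2 mm. A picture is of the moment at which its call begins. There is no depth.
- r.close_job(): hands the job in; it is judged then, once.
The state is a dict: "t": time; "joint_positions": joint angles; "joint_velocities": joint speeds; "tau": joint torques, N m; "eef_pos": TCP position; "tcp_rot": TCP orientation; "ft_force": force on the tool from outside, world axes, zero at the start; "torque": the same for the moment, N m; "gripper_width": opening from 0.0 (shut) to 1.0 (fully open); "grip_force": force on a finger pad.
Only numpy, scipy, OpenCV 4.12 (cv2) and the standard library are available. Lean on these libraries where they do the work, as an engineer would, in place of code of your own. Each camera call takes 0.05 s, during which the arm holds its last target. There are 200 camera calls.

## Task

Put the breakfast things back into the wooden cruet stand, one in each well, so that the row runs from the slimmest to the stoutest in step with the wells: dropper bottle in the narrowest well, then the spice jar, the pepper mill, and the honey jar in the widest. Each must stand upright on the cork at the bottom of its well; do not knock any of them over on the way, and leave the pink and white mug where it is.

Things in the scene. Friction and masses are not known exactly. Their poses are not given: they have to be found in the camera images.
- stand: the cruet stand: a pale beech block 374 mm long (its x), 104 mm wide (its y), top face 37 mm above the worktop, a steel handle 17 mm high on each end; it cannot be moved. Origin under its middle, on the worktop. Four round wells in a row, wider towards its +x end, centres at x = -125, -54, +26, +112 mm, y = 0; each 17 mm deep from the top face to the cork
- well_slim: the cork disc 3 mm thick on the floor of the narrowest well, 46 mm in diameter; origin at the centre of the disc's underside, z up; the top of the cork is 20 mm above the worktop
- well_small: the cork disc 3 mm thick on the floor of the second well, 58 mm in diameter; origin at the centre of the disc's underside, the top of the cork is 20 mm above the worktop
- well_medium: the cork disc 3 mm thick on the floor of the third well, 70 mm in diameter; origin at the centre of the disc's underside, the top of the cork is 20 mm above the worktop
- well_wide: the cork disc 3 mm thick on the floor of the widest well, 78 mm in diameter; origin at the centre of the disc's underside, the top of the cork is 20 mm above the worktop
- dropper_bottle: small brown bottle with a black dropper cap, upright, 33 mm in diameter, 102 mm high; straight body up to 65 mm, where it is best held, then a 24 mm collar and a thin rubber teat; origin at the centre of its underside, z up; about 70 g
- spice_jar: spice jar with a green cap, upright, 46 mm in diameter, 105 mm high (the cap is the top 20 mm); origin at the centre of its underside, z up; about 110 g
- pepper_mill: dark wooden pepper mill, upright, 58 mm in diameter at the foot, 170 mm high; its round head, 49 mm in diameter, reaches from 123 to 159 mm with a small 12 mm knob on top, and does not turn; origin at the centre of its underside, z up; about 180 g
- honey_jar: glass jar with a red lid, upright, body 61 mm and lid 65 mm in diameter, 100 mm high (the lid, the top 12 mm, is where to hold it, with the palm well clear above); origin at the centre of its underside, z up; about 440 g. It stands out on the open worktop; the similar jar in the far left corner by the basket stays there
- mug: white and pink mug, 90 mm in diameter, 105 mm high, with a handle on its -y side; 122 mm long with the handle; origin on the worktop under the middle of that length (the cup's own axis lies 16 mm to +y of it). To be left alone
Things that resemble listed ones, but are neither listed nor needed, are in the scene too. What is shaped like the spice_jar but blue or purple is not meant.

How it is judged:
At the end, for the whole second after the job is handed in: Dropper bottle, spice jar, pepper mill and honey jar each stand in their own well: axis within 9 mm of the well's centre, underside within 4 mm of the cork's top, tilted less than 0.1 rad, released and at rest; the mug has moved less than 20 mm (horizontal distance between dropper_bottle and well_slim below 0.009 m and z of dropper_bottle in the frame of well_slim between -0.001 and 0.007 m and angle between each of dropper_bottle, spice_jar, pepper_mill, honey_jar's own z axis and vertical below 0.1 rad and linear speed of each of dropper_bottle, spice_jar, pepper_mill, honey_jar below 0.02 m/s and contact force between each of dropper_bottle, spice_jar, pepper_mill, honey_jar and the fingers below 0.1 N and horizontal distance between spice_jar and well_small below 0.009 m and z of spice_jar in the frame of well_small between -0.001 and 0.007 m and horizontal distance between pepper_mill and well_medium below 0.009 m and z of pepper_mill in the frame of well_medium between -0.001 and 0.007 m and horizontal distance between honey_jar and well_wide below 0.009 m and z of honey_jar in the frame of well_wide between -0.001 and 0.007 m and distance of mug from where it was at the start of the episode below 0.02 m); the robot touches nothing.
It fails at once if the mug is pushed 20 mm or more from its place (distance of mug from where it was at the start of the episode above 0.02 m).
It fails at once if one of the four containers is knocked over (tilted more than 0.8 rad) (angle between any of dropper_bottle, spice_jar, pepper_mill, honey_jar's own z axis and vertical above 0.8 rad).
It also fails if it takes over 120 s, if anything falls off the work surface, if the arm or the gripper's body presses on something with over 40 N, if the wrist force passes 120 N, or if a joint passes its speed limit or range.

## Working session

There is one attempt and no reset: what is moved stays moved. The work goes in short steps, Python scripts to look and compute and a shell command to move; the robot and the scene stay as the last step left them, time stands still between calls to the robot, and variables do not carry over. Pictures are saved under pics/ and viewed, at most 14 in all, crops included, and the job is handed in when it is done.

```bash
mkdir -p pics; ls; python3 - <<'E'
from bench import r
import cv2
for n in ("scene","top"):
    c=r.read_camera(n); cv2.imwrite(f"pics/{n}0.png",c["pixels"]); print(n,c["fx"],c["cx"],c["cy"],c["rvec"],c["tvec"])
s=r.get_state(); print(s, r.pinch_z)
E
```

```text
pics
scene 614.5776535289909 319.7904524438404 231.5174406942333 [ 1.28427116 -2.0467906   1.08449307] [0.25850944 0.33061707 1.13452039]
top 600.5393682468635 316.0321504672261 245.24098192071642 [ 2.14371544 -2.1078578   0.20785116] [-0.00835523  0.56623722  1.15701249]
{'t': 0.1, 'joint_positions': array([-1.27560435e+00,  3.00461001e-01,  1.52153097e+00, -8.68217306e-06,
        1.32070442e+00, -6.66250975e-02]), 'joint_velocities': array([-0.00059807, -0.00068789, -0.00292119,  0.00045627, -0.0008552 ,
       -0.00027687]), 'tau': array([ 2.34045023e-03, -5.44379854e+01, -3.62369049e+01,  2.08056565e-05,
        3.04311281e-03,  8.35966773e-06]), 'eef_pos': array([ 0.19460562, -0.51419102,  0.23074805]), 'tcp_rot': array([[ 9.35254419e-01,  3.53976078e-01, -3.29151317e-04],
       [ 3.53976226e-01, -9.35253827e-01,  1.05354916e-03],
       [ 6.50911706e-05, -1.10184825e-03, -9.99999391e-01]]), 'ft_force': array([-0.19479664, -0.41107621, -0.42383348]), 'torque': array([ 0.0051222 , -0.00233497,  0.04074871]), 'grip_force': 0.0, 'gripper_width': 0.9975559956527748} 0.0187
```

View pics/scene0.png

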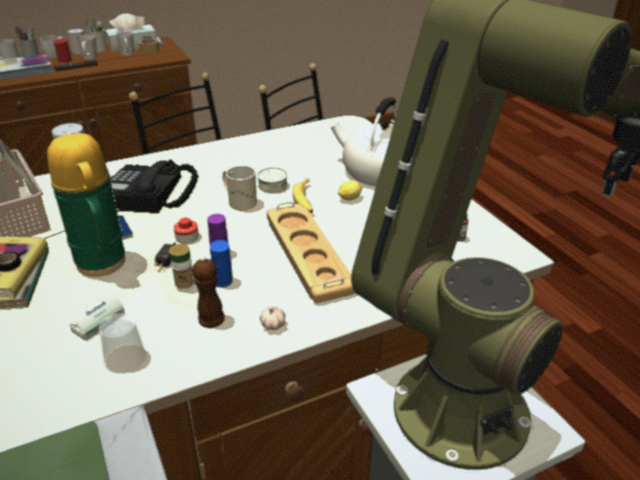

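View pics/top0.png

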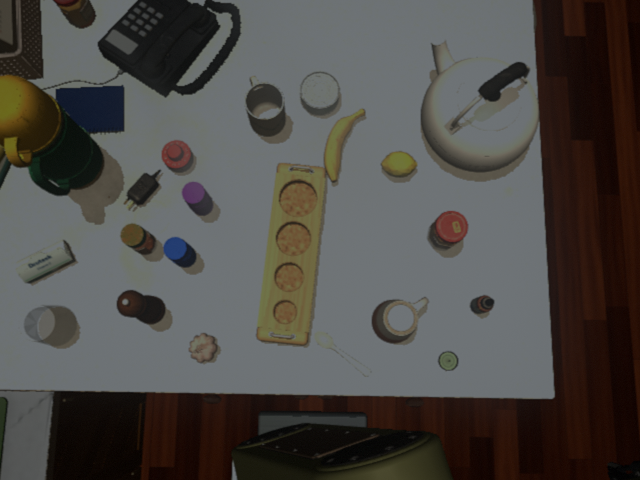

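Scene: the stand runs towards +x, with its slim well nearest the robot at top px (285,312) and its wide well at (298,198). In the top view:
- Honey jar: (450,228)
- Dropper bottle: (482,304)
- Pink mug: (398,320), handle towards -y
- Spice jar: (135,237)
- Pepper mill: head at (130,303)
- Blue and purple decoys: (180,250) and (195,197)

```bash
cat > h.py <<'E'
from bench import r
import cv2, numpy as np
def cam(n):
    c=r.read_camera(n); R=cv2.Rodrigues(np.array(c["rvec"],float))[0]; t=np.array(c["tvec"],float).ravel()
    return dict(c,R=R,t=t,C=-R.T@t)
def ray(c,uv):
    d=c["R"].T@np.array([(uv[0]-c["cx"])/c["fx"],(uv[1]-c["cy"])/c["fy"],1.]); return d
def onz(c,uv,z):
    d=ray(c,uv); return c["C"]+d*(z-c["C"][2])/d[2]
def proj(c,p):
    q=c["R"]@np.array(p,float)+c["t"]; return np.array([c["fx"]*q[0]/q[2]+c["cx"],c["fy"]*q[1]/q[2]+c["cy"]])
def plan(p):
    "shift from TCP to p in tool axes, units of 2.5cm"
    s=r.get_state(); return s["tcp_rot"].T@(np.array(p)-s["eef_pos"])/.025
E
python3 - <<'E'
from h import *
c=cam("top"); print("C",c["C"])
for n,uv,z in [("honey",(450,228),.1),("drop",(484,303),.09),("spice",(134,236),.105),("mill",(126,302),.14),("mug",(400,317),.1),("slim",(285,312),.02),("small",(289,277),.02),("med",(294,238),.02),("wide",(298,198),.02),("blue",(178,248),.1),("purple",(193,195),.1),("red",(177,155),.05)]:
    print(n,onz(c,uv,z).round(3))
im=cv2.convertScaleAbs(c["pixels"],alpha=2.2)
a=cv2.resize(im[150:360,360:520],None,fx=2.8,fy=2.8,interpolation=cv2.INTER_CUBIC)
b=cv2.resize(im[150:360,240:350],None,fx=2.8,fy=2.8,interpolation=cv2.INTER_CUBIC)
cv2.imwrite("pics/c1.png",np.hstack([b,a])[:600,:800])
hsv=cv2.cvtColor(c["pixels"],cv2.COLOR_BGR2HSV)
m=cv2.inRange(hsv,(12,60,60),(32,255,255)); m[:, :250]=0; m[:,328:]=0; m[:155]=0; m[350:]=0
m=cv2.morphologyEx(m,cv2.MORPH_OPEN,np.ones((3,3)))
k=max(cv2.findContours(m,0,2)[0],key=cv2.contourArea); rc=cv2.minAreaRect(k); print(rc,cv2.boxPoints(rc))
for p in cv2.boxPoints(rc): print(onz(c,p,.037).round(4))
print("ctr",onz(c,rc[0],.037))
E
```

```text
C [0.33994253 0.00759934 1.24247883]
honey [ 0.596 -0.259  0.1  ]
drop [ 0.452 -0.323  0.09 ]
spice [0.568 0.353 0.105]
mill [0.438 0.348 0.14 ]
mug [ 0.422 -0.16   0.1  ]
slim [0.434 0.062 0.02 ]
small [0.505 0.055 0.02 ]
med [0.587 0.047 0.02 ]
wide [0.673 0.041 0.02 ]
blue [0.547 0.268 0.1  ]
purple [0.654 0.245 0.1  ]
red [0.753 0.293 0.05 ]
((292.6389465332031, 247.66622924804688), (51.947662353515625, 192.0474395751953), 6.654425144195557) [[255.71281 340.0332 ]
 [277.96738 149.27953]
 [329.56506 155.29926]
 [307.31052 346.05292]]
[0.3761 0.1176 0.037 ]
[0.7737 0.0846 0.037 ]
[ 0.7625 -0.0243  0.037 ]
[0.366  0.0151 0.037 ]
ctr [0.56354053 0.04877052 0.037     ]
```

View pics/c1.png

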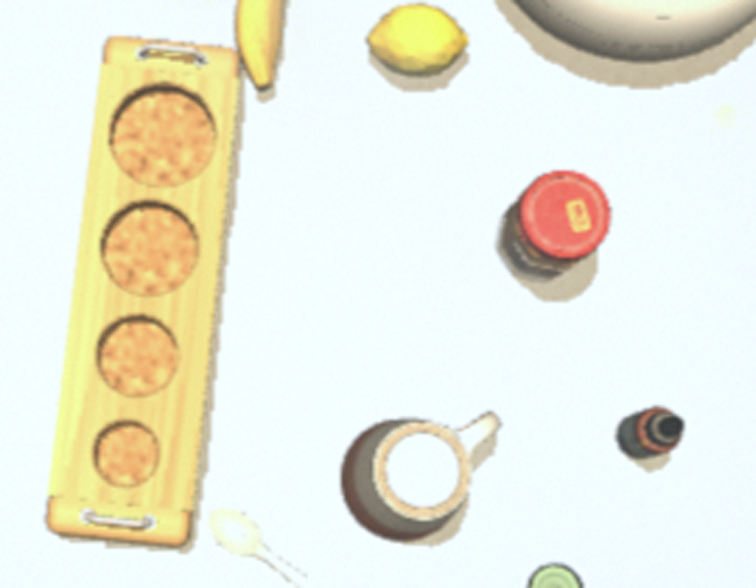

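The crop confirms the well rims at top px (298,198.4), (293.4,238.6), (289.1,277) and (285.2,312). On the z=37 mm plane their spacing matches the stand. I'll align the tool with the stand and go over the dropper bottle.

```bash
python3 -m inch '[[0,0,0,0.86,1],[0,0,0,0.86,1],[0,0,0,0.86,1],[0,0,0,0.86,1],[0,0,0,0.86,1],[0.8,-0.7,0,0,1],[0.8,-0.7,0,0,1],[0.8,-0.7,0,0,1],[0.8,-0.7,0,0,1],[0.8,-0.7,0,0,1],[0.8,-0.7,0,0,1],[0.8,-0.7,0,0,1],[0.8,-0.7,0,0,1],[0.8,-0.7,0,0,1],[0.8,-0.7,0,0,1],[0.8,-0.7,0,0,1],[0,0,0,0,1],[0,0,0,0,1]]' 40
python3 - <<'E'
from h import *
c=cam("wrist"); cv2.imwrite("pics/w1.png",c["pixels"]); print(c["C"],c["fx"],r.get_state()["tcp_rot"])
print("drop seen",proj(c,(.452,-.323,.1)))
t=cam("top")
for uv in [(285.2,312),(289.1,277),(293.4,238.6),(298.0,198.4)]: print(onz(t,uv,.037).round(4))
E
```

```text
t: 1.65
eef_pos: [0.4314, -0.3413, 0.2309]
tcp_rot: [[0.996, -0.086, -0.001], [-0.086, -0.996, 0.0], [-0.001, -0.0, -1.0]]
ft_force: [-0.7, 0.2, -0.5]
gripper_width: 1.002
grip_force: 0.0
[ 0.49843746 -0.34822231  0.37462861] 388.7298475266835 [[ 9.96159331e-01 -8.75571589e-02 -5.76305472e-04]
 [-8.75569703e-02 -9.96159454e-01  3.44839048e-04]
 [-6.04285272e-04 -2.93055074e-04 -9.99999774e-01]]
drop seen [291.5928389 204.2067858]
[0.4324 0.0606 0.037 ]
[0.5031 0.0545 0.037 ]
[0.5824 0.0477 0.037 ]
[0.6676 0.0401 0.037 ]
```

View pics/w1.png

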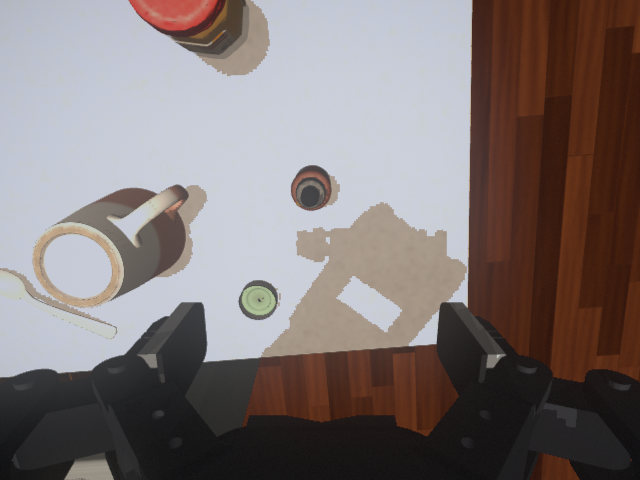

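The wrist view shows the dropper bottle with its teat tip at (311,195) and its body silhouette from 291 to 331 across and 166 to 210 down. The mug and its handle are well clear on the left.

```bash
python3 - <<'E'
from h import *
c=cam("wrist")
a=onz(c,(310.5,195),.102); b=onz(c,(311,187.5),.055); print(a,b, onz(c,(291,188),.065)-onz(c,(331,188),.065))
print("base/top in view",proj(c,(a[0],a[1],0)),proj(c,(a[0],a[1],.065)))
print(plan((a[0],a[1],.034)))
t=cam("top"); print(proj(t,(a[0],a[1],.1)))
E
```

```text
[ 0.45666306 -0.3382575   0.102     ] [ 0.4557733  -0.33735413  0.055     ] [0.00285343 0.03173262 0.        ]
base/top in view [313.27373029 178.84717533] [311.70969232 187.95535402]
[ 1.03949373 -0.26420358  7.88704166]
[493.17547499 300.20055232]
```

```bash
python3 -m inch '[[0.52,-0.13,0.4,0,1],[0.52,-0.13,0.4,0,1],[0,0,0.7,0,1],[0,0,0.7,0,1],[0,0,0.7,0,1],[0,0,0.7,0,1],[0,0,0.7,0,1],[0,0,0,0,1],[0,0,0,0,1]]'
python3 - <<'E'
from h import *
c=cam("wrist"); cv2.imwrite("pics/w2.png",c["pixels"])
s=r.get_state(); print(s["eef_pos"],s["ft_force"])
E
```

```text
t: 2.6
eef_pos: [0.4567, -0.3383, 0.1237]
tcp_rot: [[0.996, -0.089, -0.001], [-0.089, -0.996, 0.001], [-0.001, -0.001, -1.0]]
ft_force: [0.2, -0.0, -0.4]
gripper_width: 1.004
grip_force: 0.0
[ 0.45718771 -0.33848413  0.12463675] [ 0.60465082 -0.05832274  0.20057077]
```

View pics/w2.png

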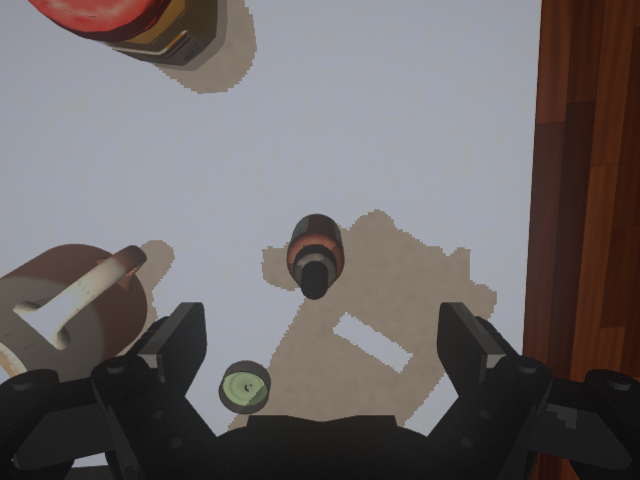

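The teat tip is at (314,278) and the body at 288-344, centred between the fingers (mid about 322). I'll check x from both views before going down.

```bash
python3 - <<'E'
from h import *
c=cam("wrist")
for uv,z in [((314,278),.102),((315.5,262),.085),((315.5,252),.065)]: print(onz(c,uv,z), plan((*onz(c,uv,z)[:2],.034)))
print(proj(c,(.4567,-.3382,.065)),proj(c,(.4567,-.3382,.0)))
E
```

```text
[ 0.46137934 -0.33667627  0.102     ] [ 0.14537215 -0.09099805  3.64335916]
[ 0.4633377  -0.33732373  0.085     ] [ 0.22569994 -0.07217052  3.64348166]
[ 0.46245197 -0.33697591  0.065     ] [ 0.18917354 -0.08287653  3.64342403]
[318.69521934 261.75863021] [319.17229641 232.88497713]
```

```bash
python3 -m inch '[[0.15,-0.1,0.6,0,1],[0,0,0.6,0,1],[0,0,0.6,0,1],[0,0,0.6,0,1],[0,0,0.6,0,1],[0,0,0.6,0,1],[0,0,0,0,1],[0,0,0,0,-1],[0,0,0,0,-1],[0,0,0,0,-1],[0,0,0,0,-1],[0,0,0,0,-1],[0,0,0,0,-1],[0,0,0,0,-1],[0,0,0,0,-1],[0,0,0,0,-1]]' 40
```

```text
t: 4.03
eef_pos: [0.4617, -0.336, 0.0349]
tcp_rot: [[0.996, -0.088, 0.001], [-0.088, -0.996, -0.001], [0.001, 0.001, -1.0]]
ft_force: [-0.9, 1.8, 6.0]
gripper_width: 0.363
grip_force: 39.1
```

```bash
python3 -m inch '[[0,0,-0.5,0,-1],[0,0,-0.8,0,-1],[0,0,-0.8,0,-1],[0,0,-0.8,0,-1],[0,0,-0.8,0,-1],[0,0,-0.8,0,-1],[0,0,-0.8,0,-1],[0,0,-0.5,0,-1]]'
python3 -m inch '[[-0.1,-0.5,0,0,-1],[-0.15,-0.9,0,0,-1],[-0.15,-0.9,0,0,-1],[-0.15,-0.9,0,0,-1],[-0.15,-0.9,0,0,-1],[-0.15,-0.9,0,0,-1],[-0.15,-0.9,0,0,-1],[-0.15,-0.9,0,0,-1],[-0.15,-0.9,0,0,-1],[-0.15,-0.9,0,0,-1],[-0.15,-0.9,0,0,-1],[-0.15,-0.9,0,0,-1],[-0.15,-0.9,0,0,-1],[-0.15,-0.9,0,0,-1],[-0.15,-0.9,0,0,-1],[-0.15,-0.9,0,0,-1],[-0.15,-0.9,0,0,-1],[-0.1,-0.5,0,0,-1],[0,0,0,0,-1],[0,0,0,0,-1]]'
python3 - <<'E'
from h import *
c=cam("wrist"); cv2.imwrite("pics/w3.png",c["pixels"])
s=r.get_state(); print(s["eef_pos"],s["ft_force"])
for p in [(.4324,.0606,.037),(.5031,.0545,.037),(.5824,.0477,.037),(.6676,.0401,.037)]: print(proj(c,p).round(1))
print(plan((.4324,.0606,.058)))
E
```

```text
t: 4.7
eef_pos: [0.4615, -0.336, 0.1821]
tcp_rot: [[0.996, -0.088, 0.002], [-0.088, -0.996, -0.002], [0.002, 0.002, -1.0]]
ft_force: [-0.0, -0.8, 0.2]
gripper_width: 0.368
grip_force: 39.8
t: 6.37
eef_pos: [0.4305, 0.0537, 0.1795]
tcp_rot: [[0.996, -0.087, 0.001], [-0.087, -0.996, -0.0], [0.001, 0.0, -1.0]]
ft_force: [0.3, -1.2, -0.5]
gripper_width: 0.364
grip_force: 39.8
[0.43057484 0.05319274 0.17936571] [-0.59826772 -0.03791813 -0.48386031]
[310.3 224.9]
[309.4 126.9]
[308.1  -0.4]
[ 306.9 -163.2]
[ 0.04326749 -0.30192055  4.85463765]
```

View pics/w3.png

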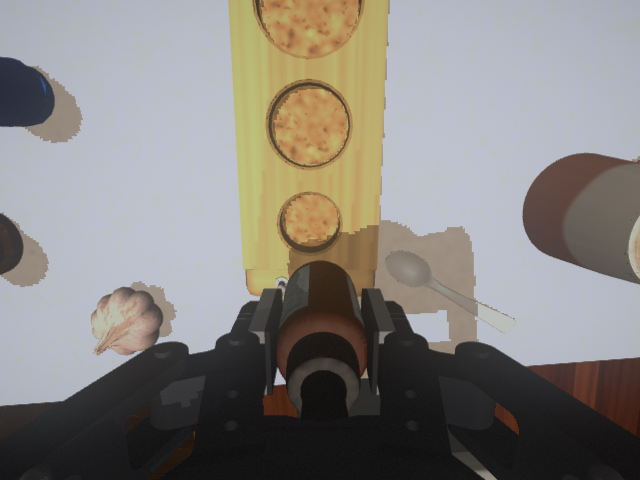

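Slim and small well rims appear at (310,222) and (309,124), 2-3 px from the top-camera prediction (about 2 mm in x). The bottle is held upright, with its far bottom edge at row 262.

```bash
python3 - <<'E'
from h import *
c=cam("wrist"); s=r.get_state(); e=s["eef_pos"]; X=s["tcp_rot"][:,0]
zb=e[2]-.0349
for o in (-.005,0,.005):
    p=e+X*(o+.0165); print(o,proj(c,(p[0],p[1],zb)),proj(c,(p[0],p[1],zb+.065)))
a=onz(c,(310,222),.037);b=onz(c,(309,124),.037); print(a,b); print(plan((a[0],a[1],.058)))
E
```

```text
-0.005 [319.46889306 254.11612891] [318.73999643 314.3920287 ]
0 [319.4535058  244.12525376] [318.70890996 299.97173934]
0.005 [319.43789657 233.99024788] [318.6771445  285.23647585]
[0.43471704 0.06011105 0.037     ] [0.50511448 0.0539841  0.037     ]
[ 0.13558516 -0.30143908  4.84843519]
```

```bash
python3 - <<'E'
from h import *
c=cam("wrist"); s=r.get_state(); e=s["eef_pos"]; X=s["tcp_rot"][:,0]
im=cv2.convertScaleAbs(c["pixels"],alpha=2)
zb=e[2]-.0349
def circ(o,z,rad,col):
    q=[proj(c,np.array([e[0],e[1],0])+X*o+np.array([rad*np.cos(a),rad*np.sin(a),zb+z])) for a in np.linspace(0,6.28,60)]
    cv2.polylines(im,[np.int32(np.round(q))],True,col,1)
circ(-.008,0,.0165,(0,0,255));circ(-.008,.065,.0165,(0,255,0));circ(-.008,.102,.004,(255,0,0))
cv2.imwrite("pics/c2.png",cv2.resize(im[230:430,230:410],None,fx=3,fy=3))
E
```

```text
(no output)
```

View pics/c2.png

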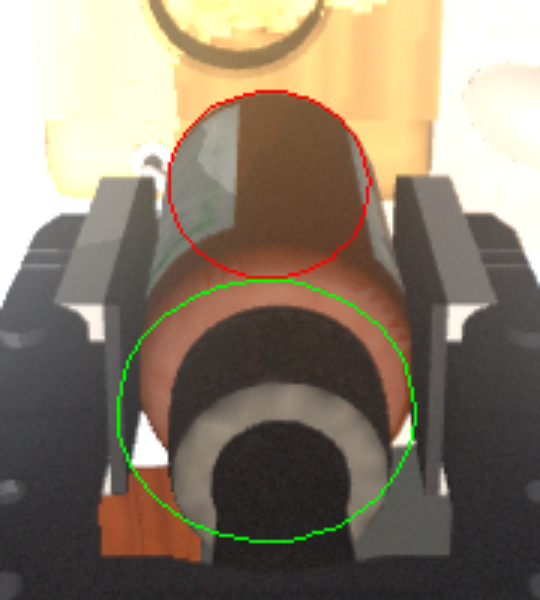

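The red base circle, drawn with an -8 mm offset in tool x, matches the base at crop (268,185). So the bottle sits 8 mm behind the TCP and about 1 mm to +y, and I'll compensate for both.

```bash
python3 -m inch '[[0.23,-0.17,0.5,0,-1],[0.23,-0.17,0.6,0,-1],[0,0,0.7,0,-1],[0,0,0.6,0,-1],[0,0,0.4,0,-1],[0,0,0,0,-1],[0,0,0,0,-1]]'
python3 - <<'E'
from h import *
c=cam("wrist"); s=r.get_state(); e=s["eef_pos"]; X=s["tcp_rot"][:,0]
im=cv2.convertScaleAbs(c["pixels"],alpha=2)
cv2.imwrite("pics/c3.png",cv2.resize(im[130:430,170:470],None,fx=2,fy=2)); print(e,e-X*.008)
E
```

```text
t: 7.1
eef_pos: [0.4428, 0.0605, 0.109]
tcp_rot: [[0.996, -0.089, -0.0], [-0.089, -0.996, -0.0], [-0.0, 0.0, -1.0]]
ft_force: [-0.4, -0.1, 0.3]
gripper_width: 0.359
grip_force: 39.8
[0.44311629 0.06065958 0.10947531] [0.43514795 0.06137062 0.10946971]
```

View pics/c3.png

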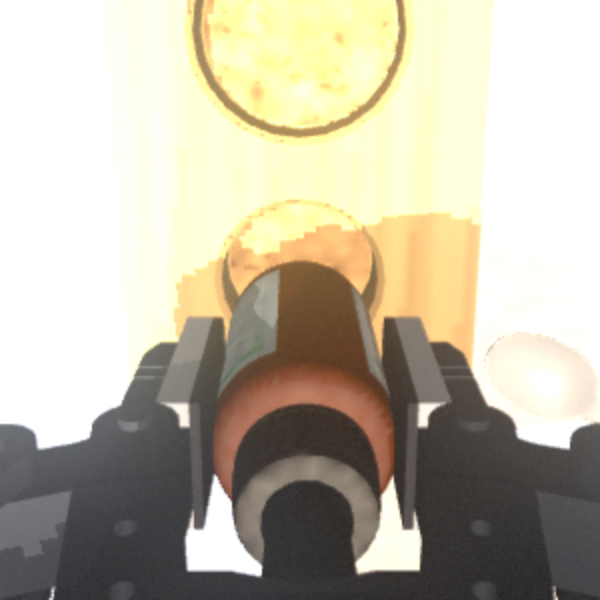

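The well spans crop x 223-378 and the bottle base is centred near 302, so I'll lower it.

```bash
python3 -m inch '[[0,0,0.5,0,-1],[0,0,0.5,0,-1],[0,0,0.5,0,-1],[0,0,0.3,0,-1],[0,0,0.2,0,-1],[0,0,0.1,0,-1],[0,0,0,0,-1],[0,0,0,0,-1]]'
```

```text
t: 7.82
eef_pos: [0.4431, 0.0609, 0.0568]
tcp_rot: [[0.996, -0.089, 0.001], [-0.089, -0.996, 0.0], [0.001, -0.0, -1.0]]
ft_force: [-0.4, 0.5, -0.6]
gripper_width: 0.369
grip_force: 39.8
```

```bash
python3 -m inch '[[0,0,0.07,0,-1],[0,0,0,0,-1],[0,0,0,0,0],[0,0,0,0,0.3],[0,0,0,0,0.3],[0,0,0,0,0.3],[0,0,-0.3,0,0.3],[0,0,-0.8,0,0.3],[0,0,-0.8,0,0.3],[0,0,-0.8,0,1],[0,0,-0.8,0,1],[0,0,-0.8,0,1],[0,0,-0.8,0,1],[0,0,-0.5,0,1],[0,0,0,0,1]]'
python3 - <<'E'
from h import *
c=cam("wrist"); cv2.imwrite("pics/w4.png",c["pixels"])
e=r.get_state()["eef_pos"]; print(e)
print(proj(c,(.4347,.0605,.02)),proj(c,(.4347,.0605,.122)),proj(c,(.4347,.0605,.037)))
E
```

```text
t: 9.07
eef_pos: [0.4436, 0.061, 0.1975]
tcp_rot: [[0.996, -0.088, 0.005], [-0.088, -0.996, 0.0], [0.005, -0.001, -1.0]]
ft_force: [0.5, -0.1, 0.8]
gripper_width: 0.997
grip_force: 0.0
[0.44309049 0.06095878 0.19577244]
[321.47723561 228.02345034] [321.58860027 267.14873074] [321.49094372 232.8394643 ]
```

View pics/w4.png

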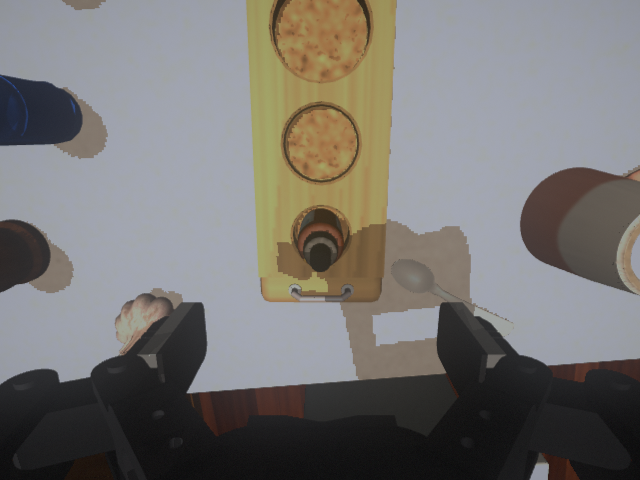

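Dropper bottle stands in the slim well (ring around (321,235)); wells small and medium at (321,143) and (321,33). Next, the honey jar.

```bash
python3 -m inch '[[0.4,0.5,0,0,1],[0.5,0.85,0,0,1],[0.5,0.85,0,0,1],[0.5,0.85,0,0,1],[0.5,0.85,0,0,1],[0.5,0.85,0,0,1],[0.5,0.85,0,0,1],[0.5,0.85,0,0,1],[0.5,0.85,0,0,1],[0.5,0.85,0,0,1],[0.5,0.85,0,0,1],[0.5,0.85,0,0,1],[0.5,0.85,0,0,1],[0.5,0.85,0,0,1],[0.3,0.5,0,0,1],[0,0,0,0,1],[0,0,0,0,1]]'
cat > red.py <<'E'
from h import *
c=cam("wrist"); im=c["pixels"]; hsv=cv2.cvtColor(im,cv2.COLOR_BGR2HSV)
m=cv2.inRange(hsv,(0,120,70),(8,255,255))|cv2.inRange(hsv,(172,120,70),(180,255,255))
k=max(cv2.findContours(m,0,2)[0],key=cv2.contourArea); print(cv2.boundingRect(k),cv2.fitEllipse(cv2.convexHull(k)))
(u,v),rd=cv2.minEnclosingCircle(k); print(u,v,rd)
p=onz(c,cv2.fitEllipse(cv2.convexHull(k))[0],.097); print(r.get_state()["eef_pos"],p,plan((p[0],p[1],.072)))
def dia(p): return proj(c,(p[0]-.0325,p[1],.1)),proj(c,(p[0]+.0325,p[1],.1))
print(dia(p))
E
python3 red.py
```

```text
t: 10.53
eef_pos: [0.595, -0.2551, 0.1929]
tcp_rot: [[0.996, -0.089, -0.002], [-0.089, -0.996, 0.001], [-0.002, -0.001, -1.0]]
ft_force: [-0.8, 0.2, -0.8]
gripper_width: 0.998
grip_force: 0.0
(283, 182, 99, 98) ((332.3619689941406, 231.0087890625), (97.84970092773438, 98.9552001953125), 91.92047882080078)
332.3052062988281 230.08441162109375 50.0197868347168
[ 0.59497237 -0.25454874  0.19337941] [ 0.60191177 -0.26394304  0.097     ] [0.31774418 0.35353856 4.85438341]
(array([336.61769387, 280.47088056]), array([328.06258107, 180.29052991]))
```

```bash
python3 -m inch '[[0.1,0.18,0.5,0,1],[0.1,0.17,0.7,0,1],[0,0,0.7,0,1],[0,0,0.7,0,1],[0,0,0.7,0,1],[0,0,0.6,0,1],[0,0,0.5,0,1],[0,0,0.3,0,1],[0,0,0.15,0,1],[0,0,0,0,1],[0,0,0,0,-1],[0,0,0,0,-1],[0,0,0,0,-1],[0,0,0,0,-1],[0,0,0,0,-1],[0,0,0,0,-1],[0,0,0,0,-1],[0,0,0,0,-1]]' 60; python3 red.py
```

```text
t: 12.08
eef_pos: [0.6003, -0.2644, 0.0748]
tcp_rot: [[0.996, -0.088, 0.002], [-0.088, -0.996, -0.001], [0.002, 0.001, -1.0]]
ft_force: [-0.3, 2.5, 6.6]
gripper_width: 0.73
grip_force: 65.4
(230, 240, 184, 177) ((320.5675354003906, 328.4196472167969), (175.9256591796875, 185.16763305664062), 96.08482360839844)
320.9587097167969 329.3492736816406 92.65558624267578
[ 0.60027421 -0.26439403  0.07484577] [ 0.60258853 -0.26542082  0.097     ] [0.09557249 0.03264597 0.1140799 ]
(array([328.65667973, 413.67297871]), array([311.34878996, 240.3838297 ]))
```

```bash
python3 -m inch '[[0,0,-0.3,0,-1],[0,0,-0.7,0,-1],[0,0,-0.8,0,-1],[0,0,-0.8,0,-1],[0,0,-0.8,0,-1],[0,0,-0.6,0,-1],[0,0,0,0,-1]]'
python3 -m inch '[[0.1,-0.4,0,0,-1],[0.1,-0.7,0,0,-1],[0.1,-0.8,0,0,-1],[0.1,-0.8,0,0,-1],[0.1,-0.8,0,0,-1],[0.1,-0.8,0,0,-1],[0.1,-0.8,0,0,-1],[0.1,-0.8,0,0,-1],[0.1,-0.8,0,0,-1],[0.1,-0.8,0,0,-1],[0.1,-0.8,0,0,-1],[0.1,-0.8,0,0,-1],[0.1,-0.8,0,0,-1],[0.1,-0.8,0,0,-1],[0.1,-0.8,0,0,-1],[0.1,-0.7,0,0,-1],[0,-0.4,0,0,-1],[0,0,0,0,-1],[0,0,0,0,-1]]'
python3 - <<'E'
from h import *
c=cam("wrist"); cv2.imwrite("pics/w5.png",c["pixels"])
print(plan((.6674,.0406,.095)))
print(proj(c,(.6698,.0396,.037)),proj(c,(.70,.0396,.037)))
t=cam("top"); cv2.imwrite("pics/t5.png",t["pixels"])
E
```

```text
t: 12.72
eef_pos: [0.6005, -0.2647, 0.1773]
tcp_rot: [[0.996, -0.088, 0.005], [-0.088, -0.996, -0.002], [0.005, 0.002, -1.0]]
ft_force: [0.4, 0.6, -3.0]
gripper_width: 0.732
grip_force: 66.6
t: 14.3
eef_pos: [0.6668, 0.0463, 0.1722]
tcp_rot: [[0.996, -0.088, -0.002], [-0.088, -0.996, -0.0], [-0.002, 0.0, -1.0]]
ft_force: [-0.2, -0.3, -2.6]
gripper_width: 0.731
grip_force: 66.5
[0.03978645 0.19650548 3.10219699]
[328.26188164 223.63623391] [324.71997174 182.55628426]
```

View pics/w5.png

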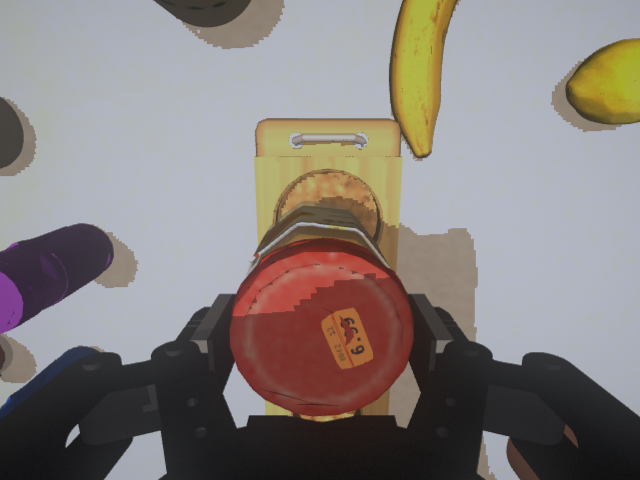

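The well rim spans 275-382 with its top at row 169, so the centre is about (328,222), which matches the prediction. I'll lower it.

```bash
python3 -m inch '[[0.04,0.2,0.2,0,-1],[0,0,0.5,0,-1],[0,0,0.5,0,-1],[0,0,0.5,0,-1],[0,0,0.5,0,-1],[0,0,0.4,0,-1],[0,0,0.2,0,-1],[0,0,0.2,0,-1],[0,0,0,0,-1],[0,0,0,0,-1]]'
```

```text
t: 15.23
eef_pos: [0.668, 0.041, 0.0985]
tcp_rot: [[0.996, -0.088, 0.0], [-0.088, -0.996, 0.0], [0.0, -0.0, -1.0]]
ft_force: [0.2, 0.8, -3.0]
gripper_width: 0.73
grip_force: 66.5
```

```bash
python3 -m inch '[[0,0,0.1,0,-1],[0,0,0.06,0,-1],[0,0,0,0,-1],[0,0,0,0,-1],[0,0,0,0,0.7],[0,0,0,0,1],[0,0,0,0,1],[0,0,0,0,1],[0,0,0,0,1],[0,0,-0.2,0,1],[0,0,-0.6,0,1],[0,0,-0.8,0,1],[0,0,-0.8,0,1],[0,0,-0.8,0,1],[0,0,-0.8,0,1],[0,0,-0.4,0,1],[0,0,0,0,1],[0,0,0,0,1]]'; python3 red.py; python3 - <<'E'
from h import *
c=cam("wrist")
for z in (.12,.037): print(proj(c,(.6698,.0396,z)))
t=cam("top")
print(plan((.565,.345,.2)),plan((.44,.345,.24)))
E
```

```text
t: 16.73
eef_pos: [0.6678, 0.041, 0.204]
tcp_rot: [[0.996, -0.088, 0.0], [-0.088, -0.996, 0.0], [0.0, -0.0, -1.0]]
ft_force: [0.4, -0.4, -0.0]
gripper_width: 1.0
grip_force: 0.0
(267, 192, 103, 102) ((318.1348876953125, 242.6227569580078), (102.61845397949219, 103.36135864257812), 118.24747467041016)
317.9449768066406 242.01260375976562 52.369895935058594
[0.66749555 0.04096722 0.20299485] [0.66505611 0.04212319 0.097     ] [-0.09298958 -0.03820666  5.23994218]
(array([322.45114458, 289.35270455]), array([313.45333409, 195.17077648]))
[321.21238937 244.73005342]
[321.13055149 216.52876478]
[ -5.15586592 -11.75211614   0.1147261 ] [-10.14008301 -11.30964421  -1.47329109]
```

Lid at (318,243) against a predicted (321,244) at the seated height, so the honey jar stands in its well. Next, the spice jar, with the tool turned about 90° to clear the blue jar.

```bash
python3 -m inch '[[-0.2,-0.4,0,0,1],[-0.34,-0.7,0,0,1],[-0.34,-0.8,0,0,1],[-0.34,-0.8,0,0,1],[-0.34,-0.8,0,0,1],[-0.34,-0.8,0,0,1],[-0.34,-0.8,0,0,1],[-0.34,-0.8,0,0,1],[-0.34,-0.8,0,0,1],[-0.34,-0.8,0,0,1],[-0.34,-0.8,0,0,1],[-0.34,-0.8,0,0,1],[-0.34,-0.8,0,0,1],[-0.34,-0.8,0,0,1],[-0.34,-0.8,0,0,1],[-0.34,-0.8,0,0,1],[-0.2,-0.25,0,0,1],[0,0,0,0,1],[0,0,0,0,1]]'
python3 -m inch '[[0,0,0,-0.5,1],[0,0,0,-0.9,1],[0,0,0,-0.9,1],[0,0,0,-0.9,1],[0,0,0,-0.9,1],[0,0,0,-0.9,1],[0,0,0,-0.9,1],[0,0,0,-0.9,1],[0,0,0,-0.9,1],[0,0,0,-0.9,1],[0,0,0,-0.9,1],[0,0,0,-0.9,1],[0,0,0,-0.9,1],[0,0,0,-0.9,1],[0,0,0,-0.9,1],[0,0,0,-0.9,1],[0,0,0,-0.9,1],[0,0,0,-0.5,1],[0,0,0,0,1],[0,0,0,0,1]]'
python3 - <<'E'
from h import *
c=cam("wrist"); cv2.imwrite("pics/w6.png",cv2.convertScaleAbs(c["pixels"],alpha=1.5)); print(c["C"])
for y in (.335,.345,.355): print(proj(c,(.565,y,.105)),proj(c,(.565,y,0)))
E
```

```text
t: 18.47
eef_pos: [0.5583, 0.3656, 0.2039]
tcp_rot: [[0.996, -0.088, -0.001], [-0.088, -0.996, -0.0], [-0.0, 0.001, -1.0]]
ft_force: [-0.5, -1.0, -0.3]
gripper_width: 1.001
grip_force: 0.0
t: 20.13
eef_pos: [0.559, 0.3647, 0.2042]
tcp_rot: [[0.05, 0.999, -0.0], [0.999, -0.05, -0.0], [-0.0, -0.0, -1.0]]
ft_force: [-0.6, -0.7, -0.0]
gripper_width: 1.001
grip_force: 0.0
[0.56189948 0.43126851 0.34798918]
[333.11883084 282.38713173] [329.77171024 240.61833739]
[332.47578589 268.26940264] [329.28513714 230.17323821]
[331.81918828 253.85413191] [328.79122579 219.57061138]
```

View pics/w6.png

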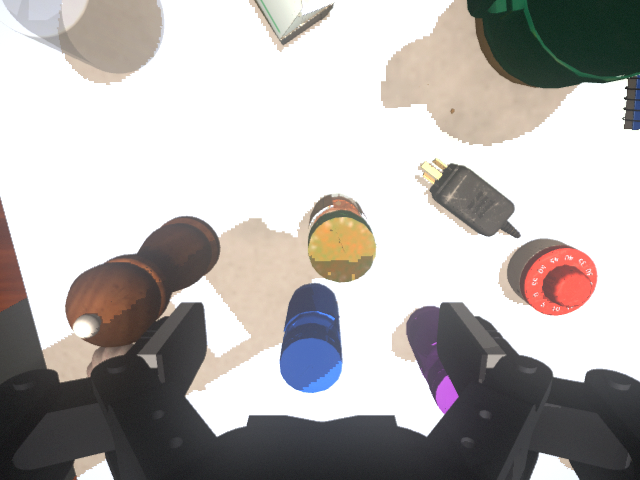

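The spice jar's cap is at (341,247), with the blue decoy below it at (312,340) and the mill to the left. The fingers will close along world x, clear of both.

```bash
python3 -m inch '[[-0.14,0.25,0.4,0,1],[-0.14,0.25,0.7,0,1],[0,0,0.7,0,1],[0,0,0.7,0,1],[0,0,0.7,0,1],[0,0,0.7,0,1],[0,0,0.7,0,1],[0,0,0.6,0,1],[0,0,0.5,0,1],[0,0,0.4,0,1],[0,0,0.15,0,1],[0,0,0,0,1]]'
python3 - <<'E'
from h import *
s=r.get_state(); print(s["eef_pos"],s["ft_force"])
c=cam("wrist"); e=s["eef_pos"]; X=s["tcp_rot"][:,0]; im=c["pixels"].copy()
q=[proj(c,np.array([e[0]+.023*np.cos(a),e[1]+.023*np.sin(a),.105])) for a in np.linspace(0,6.28,60)]
cv2.polylines(im,[np.int32(q)],True,(0,0,255),1)
cv2.imwrite("pics/w7.png",im)
E
```

```text
t: 21.18
eef_pos: [0.5706, 0.3578, 0.0471]
tcp_rot: [[0.047, 0.999, -0.001], [0.999, -0.047, -0.001], [-0.001, -0.001, -1.0]]
ft_force: [0.4, 0.6, 0.1]
gripper_width: 1.002
grip_force: 0.0
[0.57063096 0.35777041 0.04707022] [0.43761583 0.58190099 0.070241  ]
```

View pics/w7.png

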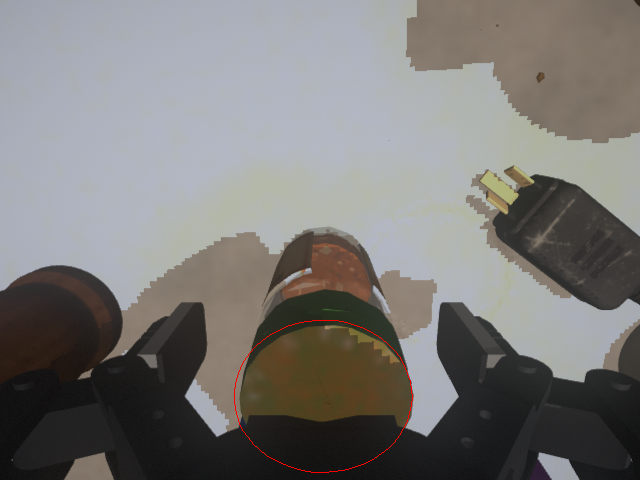

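Green cap confirmed, with its far edge at row 325 against 321 predicted, so it is centred. I'll close and lift.

```bash
python3 -m inch '[[0,0,0,0,-1],[0,0,0,0,-1],[0,0,0,0,-1],[0,0,0,0,-1],[0,0,0,0,-1],[0,0,0,0,-1],[0,0,0,0,-1],[0,0,0,0,-1]]' 40
python3 -m inch '[[0,0,-0.3,0,-1],[0,0,-0.7,0,-1],[0,0,-0.8,0,-1],[0,0,-0.8,0,-1],[0,0,-0.8,0,-1],[0,0,-0.8,0,-1],[0,0,-0.8,0,-1],[0,0,-0.8,0,-1],[0,0,-0.4,0,-1],[0,0,0,0,-1]]'
```

```text
t: 21.9
eef_pos: [0.5712, 0.3583, 0.049]
tcp_rot: [[0.047, 0.999, 0.001], [0.999, -0.047, 0.001], [0.001, 0.001, -1.0]]
ft_force: [-0.5, -1.0, 6.9]
gripper_width: 0.524
grip_force: 40.5
t: 22.73
eef_pos: [0.5713, 0.3584, 0.2057]
tcp_rot: [[0.047, 0.999, 0.003], [0.999, -0.047, 0.002], [0.002, 0.003, -1.0]]
ft_force: [-0.4, 0.1, -0.5]
gripper_width: 0.526
grip_force: 40.8
```

```bash
python3 -m inch '[[-0.4,-0.1,0,0,-1],[-0.7,-0.13,0,0,-1],[-0.8,-0.13,0,0,-1],[-0.8,-0.13,0,0,-1],[-0.8,-0.13,0,0,-1],[-0.8,-0.13,0,0,-1],[-0.8,-0.13,0,0,-1],[-0.8,-0.13,0,0,-1],[-0.8,-0.13,0,0,-1],[-0.8,-0.13,0,0,-1],[-0.8,-0.13,0,0,-1],[-0.8,-0.13,0,0,-1],[-0.8,-0.13,0,0,-1],[-0.8,-0.13,0,0,-1],[-0.8,-0.13,0,0,-1],[-0.6,-0.13,0,0,-1],[-0.3,0,0,0,-1],[0,0,0,0,-1]]'
python3 -m inch '[[0,0,0,0.6,-1],[0,0,0,0.9,-1],[0,0,0,0.9,-1],[0,0,0,0.9,-1],[0,0,0,0.9,-1],[0,0,0,0.9,-1],[0,0,0,0.9,-1],[0,0,0,0.9,-1],[0,0,0,0.9,-1],[0,0,0,0.9,-1],[0,0,0,0.9,-1],[0,0,0,0.9,-1],[0,0,0,0.9,-1],[0,0,0,0.9,-1],[0,0,0,0.9,-1],[0,0,0,0.9,-1],[0,0,0,0.9,-1],[0,0,0,0.4,-1],[0,0,0,0,-1],[0,0,0,0,-1]]'
python3 - <<'E'
from h import *
s=r.get_state(); e=s["eef_pos"]; R=s["tcp_rot"]; print(e)
c=cam("wrist"); im=c["pixels"].copy()
def circ(ctr,z,rad,col):
    q=[proj(c,np.array([ctr[0]+rad*np.cos(a),ctr[1]+rad*np.sin(a),z])) for a in np.linspace(0,6.28,60)]
    cv2.polylines(im,[np.int32(np.round(q))],True,col,1)
circ(e,e[2]-.049,.023,(0,0,255)); circ((.5051,.054),.037,.029,(0,255,0))
cv2.imwrite("pics/w8.png",im); print(plan((.5051,.054,.07)))
E
```

```text
t: 24.23
eef_pos: [0.5048, 0.0498, 0.2023]
tcp_rot: [[0.048, 0.999, -0.001], [0.999, -0.048, -0.0], [-0.0, -0.001, -1.0]]
ft_force: [0.2, 0.0, -1.4]
gripper_width: 0.525
grip_force: 40.8
t: 25.9
eef_pos: [0.5051, 0.0515, 0.2026]
tcp_rot: [[0.996, -0.086, -0.001], [-0.086, -0.996, 0.0], [-0.001, -0.0, -1.0]]
ft_force: [0.4, 0.3, -1.4]
gripper_width: 0.522
grip_force: 40.8
[0.50513745 0.05145457 0.20259436]
[-0.00846506 -0.1066904   5.30805   ]
```

View pics/w8.png

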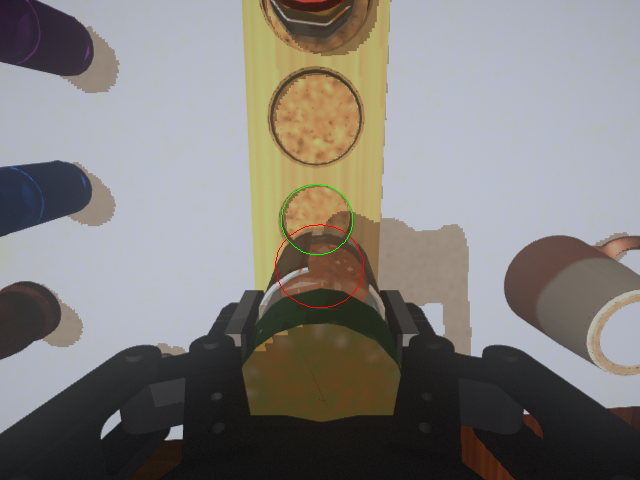

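The well outline fits the green circle at (316,219). The jar base's far edge is about 4 px lower than drawn, so I'll add 2.5 mm in x and lower it.

```bash
python3 -m inch '[[0.1,-0.11,0.5,0,-1],[0,0,0.8,0,-1],[0,0,0.8,0,-1],[0,0,0.8,0,-1],[0,0,0.7,0,-1],[0,0,0.5,0,-1],[0,0,0.4,0,-1],[0,0,0.3,0,-1],[0,0,0.2,0,-1],[0,0,0.2,0,-1],[0,0,0,0,-1],[0,0,0,0,-1]]'
```

```text
t: 26.95
eef_pos: [0.508, 0.0533, 0.0733]
tcp_rot: [[0.996, -0.088, 0.0], [-0.088, -0.996, 0.0], [0.0, -0.0, -1.0]]
ft_force: [-0.1, -0.8, -0.7]
gripper_width: 0.523
grip_force: 40.8
```

```bash
python3 -m inch '[[0,0,0.1,0,-1],[0,0,0.06,0,-1],[0,0,0,0,-1],[0,0,0,0,-1],[0,0,0,0,0.4],[0,0,0,0,0.6],[0,0,0,0,0.6],[0,0,0,0,0.6],[0,0,-0.2,0,0.6],[0,0,-0.6,0,0.6],[0,0,-0.8,0,0.6],[0,0,-0.8,0,1],[0,0,-0.8,0,1],[0,0,-0.8,0,1],[0,0,-0.8,0,1],[0,0,-0.8,0,1],[0,0,-0.8,0,1],[0,0,-0.8,0,1],[0,0,-0.5,0,1],[0,0,0,0,1]]'
python3 - <<'E'
from h import *
c=cam("wrist"); im=c["pixels"].copy()
print(r.get_state()["eef_pos"],plan((.44,.345,.23)))
cv2.imwrite("pics/w9.png",im)
t=cam("top"); m=t["pixels"]
# mill knob: bright spot in dark head
g=cv2.resize(cv2.convertScaleAbs(m[270:340,100:180],alpha=2.2),None,fx=4,fy=4,interpolation=cv2.INTER_CUBIC)
g2=cv2.resize(cv2.convertScaleAbs(m[180:330,250:330],alpha=2.2),None,fx=4,fy=4,interpolation=cv2.INTER_CUBIC)
o=np.zeros((600,640,3),np.uint8); o[:280,:320]=g; o[:600,320:]=g2; cv2.imwrite("pics/c4.png",o)
E
```

```text
t: 28.62
eef_pos: [0.5086, 0.0534, 0.2646]
tcp_rot: [[0.996, -0.088, 0.005], [-0.088, -0.996, 0.0], [0.005, -0.001, -1.0]]
ft_force: [-0.0, -0.5, 0.1]
gripper_width: 0.999
grip_force: 0.0
[0.50810811 0.05331802 0.26262335] [ -3.74799343 -11.3804237    1.29950176]
```

View pics/c4.png

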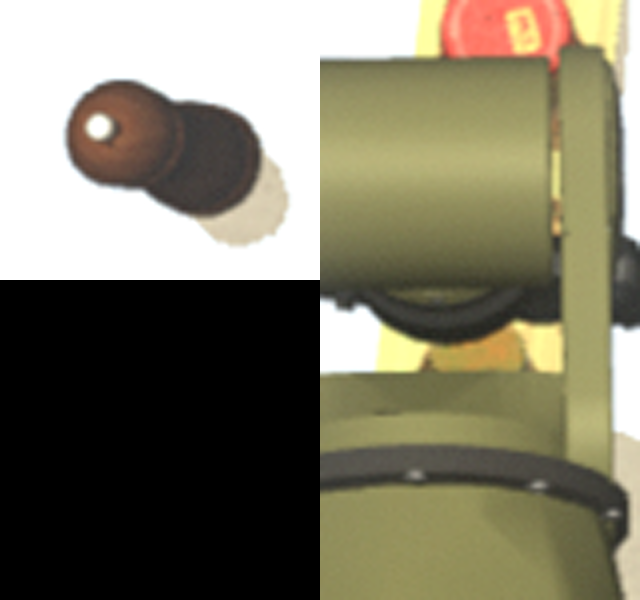

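My viewing allowance is used up, so I'll work from numbers now. The mill's knob is at top px (124.8,301.5) and its foot at about (151,309.5).

```bash
python3 -m inch '[[-0.15,-0.4,0,0,1],[-0.25,-0.7,0,0,1],[-0.25,-0.8,0,0,1],[-0.25,-0.8,0,0,1],[-0.25,-0.8,0,0,1],[-0.25,-0.8,0,0,1],[-0.25,-0.8,0,0,1],[-0.25,-0.8,0,0,1],[-0.25,-0.8,0,0,1],[-0.25,-0.8,0,0,1],[-0.25,-0.8,0,0,1],[-0.25,-0.8,0,0,1],[-0.25,-0.8,0,0,1],[-0.25,-0.8,0,0,1],[-0.25,-0.7,0,0,1],[-0.2,-0.4,0,0,1],[0,0,0,0,1],[0,0,0,0,1]]'
cat > mill.py <<'E'
from h import *
t=cam("top"); print("top knob",onz(t,(124.75,301.5),.169),"foot",onz(t,(151,309.5),.01))
c=cam("wrist"); s=r.get_state(); e=s["eef_pos"]; im=c["pixels"]; hsv=cv2.cvtColor(im,cv2.COLOR_BGR2HSV)
print(e, "expect knob",proj(c,(*onz(t,(124.75,301.5),.169)[:2],.169)))
m=cv2.inRange(hsv,(0,60,15),(16,255,140)); m[:, :180]=0; m[:,480:]=0; m[430:]=0
m=cv2.morphologyEx(m,cv2.MORPH_CLOSE,np.ones((15,15)))
for k in cv2.findContours(m,0,2)[0]:
    if cv2.contourArea(k)<800: continue
    x,y,w,h=cv2.boundingRect(k); print("dark",x,y,w,h)
    f=np.zeros_like(m); cv2.drawContours(f,[cv2.convexHull(k)],-1,255,-1)
    b=cv2.inRange(hsv,(0,0,150),(180,70,255))&f
    n,l,st,ce=cv2.connectedComponentsWithStats(b)
    for i in range(1,n):
        if st[i,4]>20: print(" bright",st[i],ce[i],onz(c,ce[i],.169),plan((*onz(c,ce[i],.169)[:2],.117)))
E
python3 mill.py
```

```text
t: 30.22
eef_pos: [0.4376, 0.3557, 0.2608]
tcp_rot: [[0.996, -0.087, -0.001], [-0.087, -0.996, -0.001], [-0.001, 0.001, -1.0]]
ft_force: [0.1, -0.1, 0.4]
gripper_width: 1.002
grip_force: 0.0
top knob [0.43617057 0.3411918  0.169     ] foot [0.43500041 0.33589652 0.01      ]
[0.43816196 0.35499365 0.26129388] expect knob [341.72922437 245.33174951]
dark 197 337 262 93
dark 310 176 65 85
 bright [333 238  15  13 121] [339.33884298 243.61157025] [0.43743097 0.34260782 0.169     ] [0.01631046 0.49369019 5.77195575]
```

```bash
python3 -m inch '[[-0.06,0.25,0.3,0,1],[0,0.25,0.6,0,1],[0,0,0.7,0,1],[0,0,0.7,0,1],[0,0,0.7,0,1],[0,0,0.7,0,1],[0,0,0.7,0,1],[0,0,0.6,0,1],[0,0,0.5,0,1],[0,0,0.27,0,1],[0,0,0,0,1],[0,0,0,0,1]]'
python3 - <<'E'
from h import *
c=cam("wrist"); im=c["pixels"]; hsv=cv2.cvtColor(im,cv2.COLOR_BGR2HSV); s=r.get_state(); print(s["eef_pos"])
e=s["eef_pos"]; print("exp",proj(c,(e[0],e[1],.169)),proj(c,(e[0],e[1],.141)))
m=cv2.inRange(hsv,(0,60,15),(16,255,140)); n,l,st,ce=cv2.connectedComponentsWithStats(m)
for i in range(1,n):
    if st[i,4]>1500: print("dark",st[i],ce[i])
b=cv2.inRange(hsv,(0,0,120),(180,90,255)); b[:300]=0;b[:,240:400]&=255;b[:,:240]=0;b[:,400:]=0
n,l,st,ce=cv2.connectedComponentsWithStats(b)
for i in range(1,n):
    if st[i,4]>60: print("br",st[i],ce[i])
E
```

```text
t: 31.32
eef_pos: [0.4358, 0.343, 0.1177]
tcp_rot: [[0.996, -0.089, 0.0], [-0.089, -0.996, 0.0], [0.0, -0.0, -1.0]]
ft_force: [-0.3, 0.5, 0.5]
gripper_width: 1.003
grip_force: 0.0
[0.4359091  0.3432541  0.11810022]
exp [316.47352787 387.17471934] [317.38206929 336.19744853]
dark [  263   249   134   157 13613] [331.93138911 323.2660692 ]
br [ 240  300  160  128 5951] [308.7818854  383.10368005]
br [307 375  31  28 666] [322.1036036  388.80780781]
```

The knob is within about 1.5 mm of the finger axis, so I'll grip and lift.

```bash
python3 -m inch '[[0,0.05,0,0,1],[0,0,0,0,-1],[0,0,0,0,-1],[0,0,0,0,-1],[0,0,0,0,-1],[0,0,0,0,-1],[0,0,0,0,-1],[0,0,0,0,-1],[0,0,0,0,-1],[0,0,0,0,-1]]' 50
python3 -m inch '[[0,0,-0.3,0,-1],[0,0,-0.7,0,-1],[0,0,-0.8,0,-1],[0,0,-0.8,0,-1],[0,0,-0.8,0,-1],[0,0,-0.8,0,-1],[0,0,-0.8,0,-1],[0,0,-0.8,0,-1],[0,0,-0.4,0,-1],[0,0,0,0,-1],[0,0,0,0,-1]]'
python3 -c "from h import *; print(plan((.5845,.0475,.29)))"
```

```text
t: 32.2
eef_pos: [0.4357, 0.3422, 0.1181]
tcp_rot: [[0.996, -0.088, 0.001], [-0.088, -0.996, 0.0], [0.001, -0.001, -1.0]]
ft_force: [-1.5, -2.3, 7.5]
gripper_width: 0.542
grip_force: 50.7
t: 33.12
eef_pos: [0.4353, 0.342, 0.2718]
tcp_rot: [[0.996, -0.088, -0.0], [-0.088, -0.996, -0.0], [-0.0, 0.0, -1.0]]
ft_force: [-0.8, 0.3, -2.6]
gripper_width: 0.535
grip_force: 51.5
[ 6.98729316 11.20837592 -0.72769901]
```

```bash
python3 -m inch '[[0.25,0.4,0,0,-1],[0.45,0.7,0,0,-1],[0.47,0.75,0,0,-1],[0.47,0.75,0,0,-1],[0.47,0.75,0,0,-1],[0.47,0.75,0,0,-1],[0.47,0.75,0,0,-1],[0.47,0.75,0,0,-1],[0.47,0.75,0,0,-1],[0.47,0.75,0,0,-1],[0.47,0.75,0,0,-1],[0.47,0.75,0,0,-1],[0.47,0.75,0,0,-1],[0.47,0.75,0,0,-1],[0.47,0.75,0,0,-1],[0.25,0.4,0,0,-1],[0,0,0,0,-1],[0,0,0,0,-1]]'
cat > med.py <<'E'
from h import *
c=cam("wrist"); im=c["pixels"]; hsv=cv2.cvtColor(im,cv2.COLOR_BGR2HSV); s=r.get_state(); e=s["eef_pos"]; X=s["tcp_rot"][:,0]; Y=s["tcp_rot"][:,1]
W=np.array((.5845,.0472,.037)); print(e,"plan",plan((.5845,.0472,.138)))
for d in (X*.035,-X*.035,Y*.035,-Y*.035): print("well edge",proj(c,W+d).round(1))
b=np.array([e[0],e[1],e[2]-.118]); print("foot far/left/right",[proj(c,b+d).round(1) for d in (X*.029,-Y*.029,Y*.029)])
u,v=proj(c,W+X*.02).astype(int)
print("col",u,[tuple(int(a) for a in hsv[y,u]) for y in range(max(v-70,0),v+70,5)], max(v-70,0))
u0,v0=proj(c,W).astype(int); y=int(proj(c,W+X*.02)[1])
print("row",y,[tuple(int(a) for a in hsv[y,x]) for x in range(u0-70,u0+70,5)], u0-70)
E
python3 med.py
```

```text
t: 34.62
eef_pos: [0.5861, 0.0461, 0.2713]
tcp_rot: [[0.996, -0.089, -0.002], [-0.089, -0.996, 0.0], [-0.002, 0.0, -1.0]]
ft_force: [-0.4, 0.4, -1.9]
gripper_width: 0.538
grip_force: 51.5
[0.58591935 0.0467155  0.27159772] plan [-0.05143587 -0.01363213  5.34398062]
well edge [318.8 170.3]
well edge [319.1 240.6]
well edge [354.5 206.2]
well edge [283.4 206.3]
foot far/left/right [array([318.5, 192.9]), array([276.9, 234.6]), array([360.4, 234.4])]
col 318 [(6, 145, 208), (4, 150, 208), (4, 150, 209), (4, 149, 209), (3, 152, 210), (4, 145, 210), (5, 124, 209), (4, 145, 209), (4, 169, 155), (16, 120, 130), (22, 115, 209), (17, 125, 170), (16, 133, 209), (18, 126, 209), (20, 120, 208), (17, 129, 208), (16, 130, 200), (12, 127, 92), (15, 101, 71), (14, 104, 71), (14, 105, 73), (13, 103, 72), (12, 105, 73), (12, 103, 72), (13, 101, 68), (14, 84, 58), (18, 82, 53), (13, 81, 57)] 115
row 185 [(106, 13, 219), (108, 14, 220), (109, 13, 220), (103, 8, 216), (27, 95, 209), (26, 98, 209), (28, 94, 209), (26, 100, 209), (23, 108, 192), (14, 117, 139), (17, 126, 209), (15, 136, 206), (16, 134, 208), (15, 138, 204), (20, 120, 208), (15, 137, 206), (16, 132, 209), (16, 132, 209), (18, 128, 208), (15, 135, 208), (18, 123, 195), (23, 109, 208), (24, 107, 208), (25, 103, 208), (24, 106, 207), (14, 29, 178), (109, 13, 219), (105, 9, 216)] 248
```

The rim matches the prediction. The mill foot's far edge is lower than expected, so I'll measure that offset per pixel.

```bash
cat >> med.py <<'E'
print("---")
V=hsv[:,:,2]
print([int(a) for a in V[188:215,318]])
m=(V<110)&(hsv[:,:,1]>60)
for y in (215,225,230,235,240,245):
    xs=[x for x in range(200,440) if m[y,x]]; print(y,xs[0],xs[-1])
for o in (-.006,-.004,-.002,0): print(o,proj(c,b+X*(o+.029)),[proj(c,b+X*o+d)[0].round(1) for d in (-Y*.029,Y*.029)],proj(c,b+X*o)[1])
E
python3 med.py | sed -n '/---/,$p'
```

```text
---
[208, 208, 208, 208, 208, 207, 208, 171, 94, 72, 88, 92, 92, 90, 89, 90, 88, 70, 68, 69, 70, 71, 72, 72, 73, 73, 74]
215 286 362
225 286 367
230 284 368
235 283 369
240 285 369
245 281 370
-0.006 [318.95398465 201.59610583] [np.float64(277.6), np.float64(360.6)] 242.74526420488345
-0.004 [318.94426053 198.66891876] [np.float64(277.5), np.float64(360.7)] 239.98295613340767
-0.002 [318.93449685 195.72982041] [np.float64(277.4), np.float64(360.7)] 237.20972981139522
0 [318.92469335 192.77873793] [np.float64(277.3), np.float64(360.8)] 234.42552037773223
```

```bash
python3 -m inch '[[0.03,-0.17,0.4,0,-1],[0,0,0.6,0,-1],[0,0,0.7,0,-1],[0,0,0.7,0,-1],[0,0,0.7,0,-1],[0,0,0.5,0,-1],[0,0,0.3,0,-1],[0,0,0,0,-1],[0,0,0,0,-1]]'
cat >> med.py <<'E'
print([int(a) for a in V[165:260:2,int(proj(c,b)[0])]])
for y in range(170,260,10):
    print(y,"".join("#" if V[y,x]<110 else "+" if V[y,x]<190 else "." for x in range(240,400,2)))
E
python3 med.py | sed '/col/d;/row/d'
```

```text
t: 35.47
eef_pos: [0.5874, 0.051, 0.1748]
tcp_rot: [[0.996, -0.088, -0.0], [-0.088, -0.996, 0.0], [-0.0, -0.0, -1.0]]
ft_force: [0.2, 0.4, -1.8]
gripper_width: 0.54
grip_force: 51.5
[0.58764471 0.0509106  0.17542727] plan [-0.11364014  0.15909696  1.49696622]
well edge [325.2 184. ]
well edge [325.  275.2]
well edge [372. 231.]
well edge [278.2 231.1]
foot far/left/right [array([319.6, 192.5]), array([277.9, 234.3]), array([361.5, 234.2])]
---
[201, 201, 201, 201, 201, 200, 200, 165, 90, 68, 85, 88, 88, 86, 86, 86, 84, 67, 64, 65, 67, 68, 69, 69, 70, 69, 70]
215 290 367
225 279 370
230 278 371
235 279 372
240 280 371
245 281 370
-0.006 [319.63348199 201.3679298 ] [np.float64(278.1), np.float64(361.3)] 242.57254598744038
-0.004 [319.62756713 198.43647342] [np.float64(278.1), np.float64(361.4)] 239.80678154846078
-0.002 [319.62162812 195.49304506] [np.float64(278.0), np.float64(361.4)] 237.03004662313208
0 [319.61566481 192.53757121] [np.float64(277.9), np.float64(361.5)] 234.24227580960772
[202, 198, 124, 198, 201, 201, 201, 201, 201, 190, 157, 200, 201, 201, 200, 140, 73, 89, 86, 87,
[... 179 characters left out ...]
....................
180 ................................................................................
190 .............................+++++.................+++++........................
200 ........................+++++....#####################++++++++..................
210 ....................++++...#################################+++++...............
220 ..................++#+..#######################################+#++.............
230 ..................+##+############################################++++++++++++++
240 ..................++##############################################++++++++++++++
250 ....................+#############################################++++++++++++++
```

Foot is within about 1.5 mm of the well centre. I'll lower the rest.

```bash
python3 -m inch '[[-0.04,-0.05,0.2,0,-1],[0,0,0.4,0,-1],[0,0,0.4,0,-1],[0,0,0.2,0,-1],[0,0,0.1,0,-1],[0,0,0.1,0,-1],[0,0,0,0,-1],[0,0,0,0,-1],[0,0,0,0,-1]]'
```

```text
t: 36.27
eef_pos: [0.5867, 0.0518, 0.1401]
tcp_rot: [[0.996, -0.088, 0.001], [-0.088, -0.996, 0.0], [0.001, -0.0, -1.0]]
ft_force: [0.8, -0.0, -0.6]
gripper_width: 0.54
grip_force: 51.5
```

```bash
python3 -m inch '[[0,0,0.08,0,-1],[0,0,0,0,-1],[0,0,0,0,0.3],[0,0,0,0,0.6],[0,0,0,0,1],[0,0,0,0,1],[0,0,0,0,1],[0,0,0,0,1],[0,0,-0.2,0,1],[0,0,-0.6,0,1],[0,0,-0.8,0,1],[0,0,-0.8,0,1],[0,0,-0.8,0,1],[0,0,-0.8,0,1],[0,0,-0.8,0,1],[0,0,-0.8,0,1],[0,0,-0.5,0,1],[0,0,0,0,1],[0,0,0,0,1]]'
python3 -m inch '[[-0.5,0,0,0,1],[-0.8,0,0,0,1],[-0.8,0,0,0,1],[-0.8,0,0,0,1],[-0.8,0,0,0,1],[-0.8,0,0,0,1],[-0.5,0,0,0,1],[0,0,0,0,1],[0,0,0,0,1]]'
cat > chk.py <<'E'
from h import *
c=cam("wrist"); im=c["pixels"]; hsv=cv2.cvtColor(im,cv2.COLOR_BGR2HSV); V=hsv[:,:,2]
W=dict(slim=(.4347,.0603,.102),small=(.5051,.054,.105),med=(.5845,.0472,.169),wide=(.6698,.0396,.1))
for n,(x,y,h) in W.items(): print(n,"top",proj(c,(x,y,.02+h)).round(1),"cork",proj(c,(x,y,.02)).round(1))
def comps(m,a0,nm):
    n,l,st,ce=cv2.connectedComponentsWithStats(m)
    for i in range(1,n):
        if st[i,4]>a0: print(nm,st[i],ce[i].round(1))
red=cv2.inRange(hsv,(0,120,70),(6,255,255))|cv2.inRange(hsv,(172,120,70),(180,255,255)); red[:,:230]=0;red[:,420:]=0
comps(cv2.morphologyEx(red,3,np.ones((9,9))),600,"red")
g=cv2.inRange(hsv,(35,60,10),(90,255,160)); g[:,:230]=0;g[:,420:]=0; comps(g,40,"green")
o=cv2.inRange(hsv,(15,120,60),(34,255,160)); o[:,:230]=0;o[:,420:]=0; comps(o,300,"olive")
p=[proj(c,(W["med"][0],W["med"][1],.189))][0].astype(int)
b=cv2.inRange(hsv,(0,0,130),(180,90,255)); mk=np.zeros_like(b); cv2.circle(mk,tuple(int(a) for a in p),28,255,-1); comps(b&mk,30,"knob")
cv2.imwrite("pics/last.png",im)
E
python3 chk.py
```

```text
t: 37.85
eef_pos: [0.5866, 0.0519, 0.2905]
tcp_rot: [[0.996, -0.088, 0.001], [-0.088, -0.996, 0.0], [0.001, -0.0, -1.0]]
ft_force: [0.8, -0.1, -0.0]
gripper_width: 0.998
grip_force: 0.0
t: 38.6
eef_pos: [0.4619, 0.0629, 0.2898]
tcp_rot: [[0.996, -0.088, -0.0], [-0.088, -0.996, -0.0], [-0.0, 0.0, -1.0]]
ft_force: [0.6, 1.1, -0.7]
gripper_width: 1.002
grip_force: 0.0
slim top [325.8 250.6] cork [324.7 223.5]
small top [326.1 165.1] cork [324.8 157.2]
med top [327.5  31.1] cork [324.7  74.7]
wide top [326.3 -82.8] cork [324.9 -24.9]
red [ 259  368   48   45 1133] [281.4 386.5]
olive [322  71  40  44 370] [345.5 102.4]
olive [ 298  128   61   62 2598] [329.  159.8]
knob [311  16  18  20 291] [319.5  25.4]
```

```bash
python3 - <<'E'
from h import *
c=cam("wrist"); s=r.get_state(); X,Y=s["tcp_rot"][:,0],s["tcp_rot"][:,1]
for z in (.125,.142):
    P=np.array((.507,.0535,z)); print(z,[proj(c,P+d).round(1) for d in (X*.023,-X*.023,Y*.023,-Y*.023)])
hsv=cv2.cvtColor(c["pixels"],cv2.COLOR_BGR2HSV)
L=lambda x:" ".join("%d/%d/%d"%tuple(x_) for x_ in x)
print("row159",L(hsv[159,284:376:4])); print("col328",L(hsv[112:204:4,328]))
t=cam("top"); h=cv2.cvtColor(t["pixels"],cv2.COLOR_BGR2HSV)
d=cv2.inRange(h,(0,60,8),(16,255,70)); print("slim teat pred top",proj(t,(.4324,.0606,.122)),"mill knob pred",proj(t,(.5824,.0477,.189)),"foot",proj(t,(.5824,.0477,.02)))
print("mug now", proj(t,(.422,-.16,.1)))
b=cv2.inRange(h,(0,0,110),(180,90,255)); u,v=proj(t,(.5824,.0477,.189)).astype(int); print([[int(x) for x in h[y,u-12:u+13:2,2]] for y in range(v-12,v+13,3)],u,v)
E
```

```text
0.125 [array([326.6, 132.4]), array([326.4, 192.5]), array([356., 163.]), array([297. , 163.1])]
0.142 [array([326.9, 132.4]), array([326.7, 195.8]), array([358. , 164.7]), array([295.6, 164.8])]
row159 31/92/185 30/94/181 27/100/181 18/92/89 15/131/158 23/103/144 24/116/138 25/136/129 20/153/143 20/153/142 19/156/144 23/144/131 21/150/139 19/161/146 18/161/150 16/165/158 19/155/145 20/144/142 23/137/134 18/117/131 23/108/182 24/106/182 24/104/182
col328 17/128/134 22/116/180 22/116/180 22/116/180 19/121/158 24/97/100 20/117/152 22/154/136 20/156/139 24/142/129 21/150/131 18/161/147 24/140/131 20/153/140 19/153/145 20/153/143 20/151/142 21/140/142 21/135/140 19/117/151 22/113/182 22/113/182 22/113/182
slim teat pred top [283.27513065 308.46423883] mill knob pred [290.95853534 221.90777131] foot [293.61155788 240.2390059 ]
mug now [400.02789703 316.88478892]
[[118, 117, 112, 116, 88, 46, 43, 46, 45, 44, 46, 46, 44], [118, 112, 72, 42, 46, 50, 50, 49, 44, 40, 44, 55, 70], [104, 44, 49, 54, 58, 58, 60, 58, 57, 52, 43, 42, 73], [45, 48, 59, 64, 94, 127, 121, 61, 61, 55, 49, 41, 80], [41, 50, 60, 62, 75, 113, 95, 47, 60, 57, 51, 43, 44], [42, 42, 43, 44, 43, 43, 44, 45, 44, 44, 42, 47, 55], [53, 54, 53, 53, 54, 54, 54, 54, 55, 51, 41, 49, 60], [59, 59, 59, 60, 60, 61, 61, 61, 62, 58, 37, 50, 63], [63, 63, 63, 64, 64, 63, 64, 64, 63, 61, 37, 51, 66]] 290 221
```

```bash
python3 -c "from bench import r; print(r.close_job())"
```

```text
the job is handed in; nothing more can be done
None
```

I handed the job in. By the camera checks, the dropper bottle, spice jar, pepper mill and honey jar each stand upright in their own well. The arm kept clear of the mug, but I didn't re-measure its position, and the hand-in returned no verdict.

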